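Snug a notebook down in the binding press

TASK

The notebook's freshly glued cover has to dry under pressure. Turn the handwheel of the inclined press clockwise (it has a spinner knob to crank it by) until the round pad meets the notebook, then snug it by feel about another quarter turn, firm but not crushed, and let go. Leave the notebook lying where it is on the bed and do not disturb the glue stick and stapler in front of the press.

Things in the scene. Friction and masses are not known exactly. Their poses are not given: they have to be found in the camera images.
- press: Inclined press fixed to the table: plywood foot 180 x 214 mm, plywood bed sloping 35 deg down towards the press's own -x side (robot's side), two steel posts, aluminium crossbar 216 mm long over the bed. Origin: centre of the foot's underside; z up, y along the crossbar. The screw axis stands square on the bed: its upward direction is (-0.574, 0, 0.819) in this frame, 35 deg from vertical.
- bed_centre (a point): Centre of the sloping bed's upper face, 75 mm above the press's origin, where the screw axis meets the bed; axes as press. The bed is 130 mm along the slope, 214 mm wide, with an aluminium stop lip at its low edge. The crossbar's bush ends 105 mm above this point along the screw axis.
- wheel_hub (a point): Centre of the upper face of the handwheel, on the screw axis; its z points up along that axis, away from the bed (x and y do not turn with the wheel). The wheel is a plain aluminium disc 104 mm across, 12 mm thick, flat on top apart from the knob. It goes down along the axis with the screw, 30 mm per turn.
- knob_grip (a point): Mid-height of the spinner knob: a black round handle 24 mm across and 31 mm tall standing on the wheel's face, parallel to the screw axis and 38 mm off it; this point is 15.5 mm above the face. The knob spins freely on its pin, so a gripper holding it can carry it round the axis without turning itself.
- handwheel (a joint): Turn of the wheel, rad; grows clockwise seen from above the wheel and lowers wheel and pad 30 mm per turn. At 0 the pad's face is 39 mm from the bed; starts are 0.3 to 4.0. Takes about 0.19 N m (5 N at the knob) while the pad is free; friction keeps the screw where it is left. Past touching, it grows by about 3 N at the knob per quarter turn, also felt as push-back while holding still.
- press_pad: Round steel pad 60 mm across and 8 mm thick under the screw, on a springy rubber cushion (about 3.5 N per mm, up to 14 mm; 26 N after a quarter turn past touching). Origin: centre of the pad's lower face; z axis up along the screw axis. It does not turn.
- notebook: Blue-covered notebook 148 x 109 mm lying loose on the sloping bed under the pad, its low long edge at the lip. The cover that the pad meets is 11 mm above the bed. Origin: centre of its underside, z square to its cover.
- glue_stick: Bystander: glue stick 94 x 27 mm lying on the table in front of the press. Origin: centre of its underside.
- stapler: Bystander: black stapler 151 x 36 mm, 60 mm high, on the table in front of the press. Origin: centre of its underside.

How it is judged:
By the outcome, as a careful person would: the job done as asked, in the order asked, and still so for the second after the job is handed in, with the robot touching nothing.
It also fails if it takes over 45 s, if anything falls off the work surface, if the arm or the gripper's body presses on something with over 40 N, if the wrist force passes 120 N, or if a joint passes its speed limit or range.

ROBOT

A 6-joint arm with a two-finger parallel gripper is mounted at the origin on the work surface; the furniture and walls round the work are solid. World frame = base frame: x ahead of the robot, y to its left, z up, the work surface at z = 0. Lengths are in mm, angles in rad, forces in N, time in s.
With the tool pointing down it reaches from about 350 to 975 mm from the base axis. Payload 7.1 kg.
Tool frame: the origin (TCP) lies midway between the tips of the shut fingers; the grasp point (between the pads) lies 19 mm behind it; z points along the fingers, y is the line along which they close (so a half turn about z gives the same grasp; the last joint's range is limited). The gripper opens to 88 mm and grips with 3 to 60 N. Pads are 20 mm wide; open, the fingers measure 115 mm over their backs; the gripper's body (75 mm by 178 mm) begins 61 mm behind the grasp point.
Start: joints at [-1.241, 0.423, 1.63, -0, 1.089, -0.019], TCP at [213.623, -587.341, 222.675] pointing down, gripper open.
Joint ranges: [-3, 3], [-0.9, 2.11], [0.09, 2.58], [-1.31, 4.45], [0.11, 2.69], [-2.54, 2.54]. Speed limits (rad/s): [2.39, 2.39, 3.01, 3.14, 3.14, 3.14].

INTERFACE

Orientations are given as a rotation vector (axis times angle).
In Python, from workcell import ctrl gives the robot as it stands. The module is installed in compiled form; this text tells all that it offers.
- The arm moves only by the tool servo_tool, never from a script. Its argument "increments" is a list of rows, each a list of 7 numbers: the shift along the world's x, y, z in cm, then the turn, a rotation vector about the world's x, y, z in degrees, then the opening, from -1 (shut) to 1 (fully open). A call has 1 to 20 rows; each row is the pose to reach, as a shift and turn from the pose commanded when the call began; what a row does not reach only later rows make up. A row lasts 1/12 s, in which the tool goes at most 41.7 mm and 7.16 degrees, less where a joint would pass 70% of its speed; a pose out of reach is approached as far as the arm can. A call with a gripper value outside its range is refused whole. The fingers move at their own pace and stop on an object; the grip force is fixed at half the most. Time passes only in rows, so rows that repeat a pose let the fingers close. It gives the time, the measured TCP pose, the force, the opening and the grip force at its end, in the units of the state.
- ctrl.get_obs(): the state, without advancing time (a new reading comes with each control period).
- ctrl.get_image(name): name is "scene" or "top" or "wrist"; returns a dict with "image" (480x640x3 uint8, red, green, blue), "fx", "fy", "cx", "cy" (pixels), "k1" (the pictures are not rectified: a ray, as slopes to the right and down, at radius r is drawn at 1 + k1 r^2 times it, then the intrinsics apply), "extrinsics" (4x4, takes a point from camera to world coordinates); the wrist camera has in their place "tool_from_camera" (4x4, takes a point from camera to tool coordinates, whose origin is the TCP and whose axes are the flange's). Camera axes: x right, y up, looking along -z (the intrinsics and any distortion apply to the point x, -y, -z); pixel columns grow to the right and rows downward; lengths in mm; the calibration is good to about 2 mm. A picture is of the moment at which its call begins: read the wrist's pose just before it. There is no depth.
- ctrl.close_job(): hands the job in; it is judged then, once.
The state is a dict: "t": time; "qpos": joint angles; "qvel": joint speeds; "joint_torque": joint torques, N m; "ee_pos": TCP position; "orientation": TCP orientation; "ft_force": force on the tool from outside, world axes, zero at the start; "moment": the same for the moment, N m; "width": finger opening in mm; "grasp_force": force on a finger pad.
Only numpy, scipy, OpenCV 4.12 (cv2) and the standard library are available. Lean on these libraries where they do the work, as an engineer would, in place of code of your own. Each camera call takes 0.05 s, during which the arm holds its last target. There are 200 camera calls.

## Working session

There is one attempt and no reset: what is moved stays moved. The work goes in short steps, Python scripts to look and compute and a tool call to move; the robot and the scene stay as the last step left them, time stands still between calls to the robot, and variables do not carry over. Pictures are saved under pics/ and viewed, at most 10 in all, crops included, and the job is handed in when it is done.

Besides the shell and the picture viewer there is one more tool, called after "Call:" by a JSON object that holds its "api" and its "payload". servo_tool: Moves the arm, as the interface text tells. Its arguments: {"type":"object","properties":{"increments":{"type":"array","items":{"type":"array","items":{"type":"number"}}}},"required":["increments"]}

```bash
mkdir -p pics
cat > h.py <<'E'
import numpy as np, cv2, pickle
from scipy.spatial.transform import Rotation as R
from workcell import ctrl
def cap(n,fn):
    d=ctrl.get_image(n); cv2.imwrite('pics/'+fn+'.png',d['image'][:,:,::-1]); pickle.dump(d,open('pics/'+fn+'.pkl','wb')); return d
def ld(fn): return pickle.load(open('pics/'+fn+'.pkl','rb'))
def ray(d,u,v,E=None):
    E=d['extrinsics'] if E is None else E
    K=np.array([[d['fx'],0,d['cx']],[0,d['fy'],d['cy']],[0,0,1]])
    x,y=cv2.undistortPoints(np.array([[[u,v]]],float),K,np.array([d['k1'],0,0,0.]))[0,0]
    E=np.array(E); r=E[:3,:3]@np.array([x,-y,-1]); return E[:3,3],r/np.linalg.norm(r)
def plane(d,u,v,z,E=None):
    o,r=ray(d,u,v,E); return o+r*(z-o[2])/r[2]
def proj(d,p,E=None):
    E=np.array(d['extrinsics'] if E is None else E); c=E[:3,:3].T@(np.array(p)-E[:3,3]); x,y=c[0]/-c[2],-c[1]/-c[2]
    s=1+d['k1']*(x*x+y*y); return d['fx']*x*s+d['cx'],d['fy']*y*s+d['cy']
def tri(a,b):
    (o1,r1),(o2,r2)=a,b; A=np.stack([r1,-r2],1); s=np.linalg.lstsq(A,o2-o1,rcond=None)[0]
    p,q=o1+s[0]*r1,o2+s[1]*r2; return (p+q)/2,np.linalg.norm(p-q)
E
python3 - <<'E'
from h import *
for n in('scene','top'):
    d=cap(n,n+'0'); print(n,d['fx'],d['cx'],d['cy'],d['k1'],np.round(d['extrinsics'],3))
print(ctrl.get_obs())
E
```

```text
scene 585.5457814293661 310.939765671242 244.43747439315973 -0.12936892504548042 [[-8.60000e-01  2.92000e-01 -4.18000e-01  1.57486e+02]
 [-5.10000e-01 -4.92000e-01  7.06000e-01  5.73435e+02]
 [-0.00000e+00  8.20000e-01  5.72000e-01  6.30811e+02]
 [ 0.00000e+00  0.00000e+00  0.00000e+00  1.00000e+00]]
top 507.71398241051816 323.4700803367926 238.4595008065446 -0.09252060091667907 [[-1.100000e-02  9.980000e-01 -5.600000e-02  4.411970e+02]
 [-1.000000e+00 -1.000000e-02  9.000000e-03 -1.841600e+01]
 [ 9.000000e-03  5.600000e-02  9.980000e-01  1.056726e+03]
 [ 0.000000e+00  0.000000e+00  0.000000e+00  1.000000e+00]]
{'t': 0.1, 'qpos': array([-1.24102588e+00,  4.23775765e-01,  1.63061978e+00,  2.51424877e-06,
        1.08860715e+00, -1.89731537e-02]), 'qvel': array([-0.00036441, -0.00219372, -0.0012205 ,  0.00164525, -0.00011423,
        0.00088933]), 'joint_torque': array([ 4.31592980e-04, -5.45613348e+01, -2.74326146e+01,  6.45690970e-02,
        1.87902135e-02, -3.30635794e-05]), 'ee_pos': array([ 213.447581  , -586.87603573,  221.96991566]), 'orientation': array([-3.09258069e+00, -5.44789783e-01,  3.39201209e-04]), 'ft_force': array([-0.36973835, -0.75005085,  0.28903925]), 'moment': array([ 0.00125407, -0.03057152,  0.01899325]), 'grasp_force': 0.0, 'width': 88.01907885877344}
```

View pics/scene0.png

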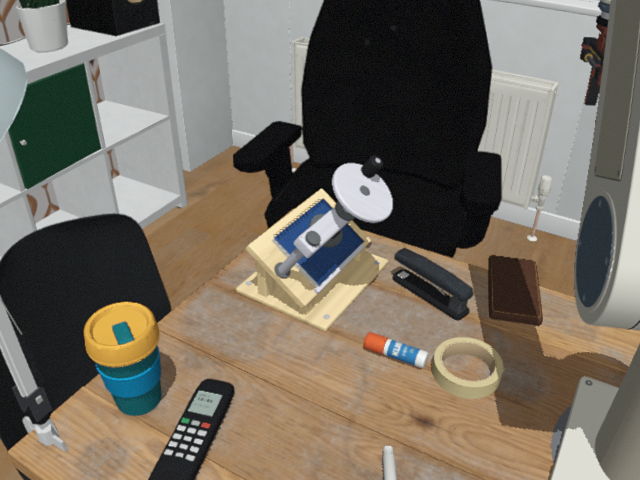

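View pics/top0.png

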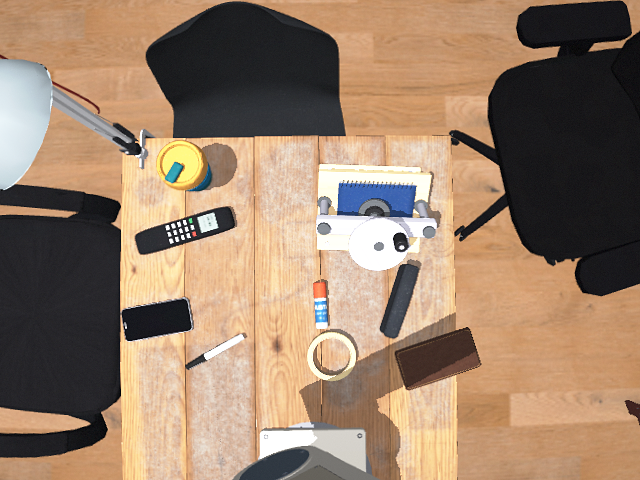

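The scene view shows the wheel at about (362,192) with the knob at (374,165). The top view shows the wheel at about (379,244), the knob at (401,242), and the press foot corners at about (320,165), (433,172) and (317,250). I'll enlarge both to get accurate pixels.

Run:
```python
from h import *
a=cv2.imread('pics/top0.png')[150:270,300:450]; b=cv2.imread('pics/scene0.png')[140:340,225:405]
a=cv2.resize(a,None,fx=3,fy=3,interpolation=cv2.INTER_CUBIC); b=cv2.resize(b,None,fx=1.8,fy=1.8,interpolation=cv2.INTER_CUBIC)
c=np.zeros((360,450+324,3),np.uint8); c[:,:450]=a; c[:,450:]=b; cv2.imwrite('pics/c0.png',c)
for n,x0,x1,y0,y1 in(('top',335,425,210,275),('scene',325,400,150,228)):
    im=cv2.imread(f'pics/{n}0.png'); g=im.astype(int); s=g.max(2)-g.min(2)
    m=np.zeros(s.shape,np.uint8); m[y0:y1,x0:x1]=((g.min(2)>165)&(s<40))[y0:y1,x0:x1]*255
    cs=cv2.findContours(m,0,1)[0]; k=max(cs,key=cv2.contourArea); print(n,cv2.contourArea(k),cv2.boundingRect(k),cv2.fitEllipse(k))
    kx=np.zeros_like(m); kx[y0:y1,x0:x1]=(g.max(2)<70)[y0:y1,x0:x1]*255
    for k in cv2.findContours(kx,0,1)[0]:
        if cv2.contourArea(k)>15: print('  dark',cv2.contourArea(k),cv2.boundingRect(k),cv2.minAreaRect(k))
```

```text
top 3768.0 (335, 215, 90, 60) ((377.38116455078125, 239.65280151367188), (59.002655029296875, 92.34820556640625), 89.01918029785156)
  dark 50.5 (397, 264, 21, 11) ((405.5310363769531, 267.35223388671875), (9.0618314743042, 21.0838623046875), 64.98310089111328)
  dark 190.5 (393, 233, 15, 19) ((399.9899597167969, 241.9299774169922), (18.526199340820312, 13.01076602935791), 81.8698959350586)
  dark 56.5 (364, 210, 21, 6) ((374.0, 212.5), (5.0, 20.0), 90.0)
scene 2233.5 (333, 163, 59, 58) ((361.7029113769531, 192.79379272460938), (42.473636627197266, 69.38352966308594), 130.93077087402344)
  dark 5162.5 (325, 150, 75, 78) ((362.0, 188.5), (77.0, 74.0), 90.0)
```

View pics/c0.png

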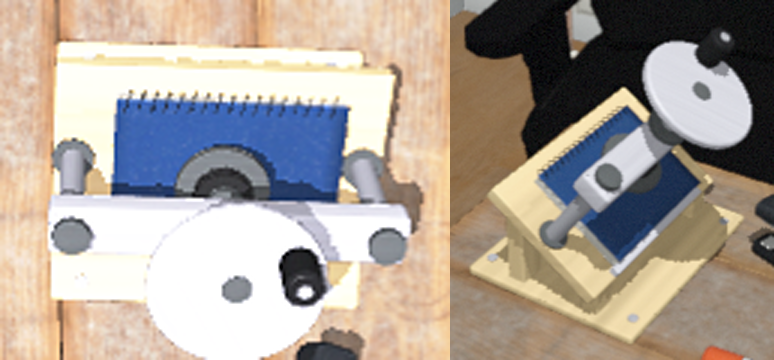

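Enlarged, the hub disc is at top (379.0,246.3) and scene (365.0,190.6), and the knob's top is at top (401.3,246.7) and scene (376.1,160.6). The top-view foot corners are (319,164.3), (420.7,167.3), (317.3,249.3) and (419,251.7). The pad is well clear of the notebook.

Run:
```python
from h import *
T,S=ld('top0'),ld('scene0')
hub,e1=tri(ray(T,379,246.3),ray(S,365,190.6)); kt,e2=tri(ray(T,401.3,246.7),ray(S,376.1,160.6))
print('hub',hub,e1,'knobtop',kt,e2)
C=[plane(T,u,v,12) for u,v in((319,164.3),(420.7,167.3),(419,251.7),(317.3,249.3))]
print(np.round(C,1)); print([np.linalg.norm(C[i]-C[i-1]) for i in range(4)])
o=np.mean(C,0); d=(C[0]-C[1]+C[3]-C[2]); yaw=np.arctan2(-d[0],d[1]); print('foot',o,'yaw deg',np.degrees(yaw))
Rz=R.from_euler('z',yaw).as_matrix(); ax=Rz@[-.5736,0,.8192]
b=o.copy(); b[2]=75
s=(hub-b)@ax; print('axis',ax,'s',s,'off-axis in press',Rz.T@(hub-b-s*ax))
v=kt-hub; print('knob height',v@ax, 'radius vec press', Rz.T@(v-(v@ax)*ax),np.linalg.norm(v-(v@ax)*ax))
# direct check with axis plane: knob top
for f in((379,246.3),): pass
```

```text
hub [ 475.20601221 -120.12017369  199.69460527] 0.00019722542273962766 knobtop [ 473.47423909 -151.76126031  236.15361886] 1.647761184283906
[[ 654.8  -20.3   12. ]
 [ 647.1 -233.    12. ]
 [ 470.6 -225.3   12. ]
 [ 477.8  -15.    12. ]]
[np.float64(177.04329554177409), np.float64(212.7933908777425), np.float64(176.63213740986342), np.float64(210.35165814912833)]
foot [ 562.54976311 -123.3918641    12.        ] yaw deg -2.015207610836619
axis [-0.57324524  0.0201705   0.8192    ] s 152.28520215242162 off-axis in press [-0.05398753  0.19824522 -0.05743233]
knob height 30.22173795885333 radius vec press [ 16.71713794 -31.6824149   11.70136585] 37.68501130742686
```

```bash
cat > geo.py <<'E'
from h import *
yaw=np.radians(-2.0); Rz=R.from_euler('z',yaw).as_matrix()
ax=Rz@[-.57358,0,.81915]; u=Rz@[.81915,0,.57358]; w=Rz@[0,1.,0]
hub=np.array([475.2,-120.1,199.7]); bed=np.array([562.5,-123.4,75.])
Rt=np.stack([np.cross(u,-ax),u,-ax],1)
def knob(a,h,s=0): return hub+(h-s)*ax+38*(np.cos(a)*u+np.sin(a)*w)
a0=np.arctan2(-31.7,20.4)
E
python3 - <<'E'
from geo import *
T,S=ld('top0'),ld('scene0')
for sp in range(10,46,5): # pad lower face heights: far edge of upper face in top view
    print(sp,np.round(proj(T,bed+(sp+8)*ax+30*u),1), np.round(proj(S,bed+(sp+8)*ax+30*u),1))
o=ctrl.get_obs(); R0=R.from_rotvec(o['orientation']); 
d=(R.from_matrix(Rt)*R0.inv()).as_rotvec(degrees=True)
p0=np.array([213.6,-587.3,222.7])
for h in(110,60,4): print(h,knob(a0,h),'shift cm',(knob(a0,h)-p0)/10)
print('rot deg',d,'rt',Rt)
E
```

```text
10 [374.3 194.5] [307.9 223. ]
15 [374.5 195.7] [309.4 221.4]
20 [374.7 197. ] [310.8 219.8]
25 [374.9 198.2] [312.3 218.2]
30 [375.1 199.4] [313.8 216.6]
35 [375.4 200.7] [315.3 214.9]
40 [375.6 201.9] [316.8 213.3]
45 [375.8 203.2] [318.3 211.6]
110 [ 427.86422008 -150.42142882  301.60163957] shift cm [21.42642201 43.68785712  7.89016396]
60 [ 456.52574961 -151.42231149  260.64413957] shift cm [24.29257496 43.58776885  3.79441396]
4 [ 488.62666268 -152.54330008  214.77173957] shift cm [27.50266627 43.47566999 -0.79282604]
rot deg [-21.85464612 -30.06721412  65.77670646] rt [[ 3.48995225e-02  8.18650996e-01  5.73230591e-01]
 [ 9.99391565e-01 -2.85879227e-02 -2.00176533e-02]
 [ 3.46944695e-18  5.73580000e-01 -8.19150000e-01]]
```

Call:
{"api": "servo_tool", "payload": {"increments": [[21.4, 43.7, 10, -21.9, -30.1, 65.8, 1], [21.4, 43.7, 10, -21.9, -30.1, 65.8, 1], [21.4, 43.7, 10, -21.9, -30.1, 65.8, 1], [21.4, 43.7, 10, -21.9, -30.1, 65.8, 1], [21.4, 43.7, 10, -21.9, -30.1, 65.8, 1], [21.4, 43.7, 10, -21.9, -30.1, 65.8, 1], [21.4, 43.7, 10, -21.9, -30.1, 65.8, 1], [21.4, 43.7, 10, -21.9, -30.1, 65.8, 1], [21.4, 43.7, 10, -21.9, -30.1, 65.8, 1], [21.4, 43.7, 10, -21.9, -30.1, 65.8, 1], [21.4, 43.7, 10, -21.9, -30.1, 65.8, 1], [21.4, 43.7, 10, -21.9, -30.1, 65.8, 1], [21.4, 43.7, 10, -21.9, -30.1, 65.8, 1], [21.4, 43.7, 7.9, -21.9, -30.1, 65.8, 1], [21.4, 43.7, 7.9, -21.9, -30.1, 65.8, 1], [21.4, 43.7, 7.9, -21.9, -30.1, 65.8, 1], [21.4, 43.7, 7.9, -21.9, -30.1, 65.8, 1]]}}

```text
t: 1.52
ee_pos: [427.4, -151.2, 301.8]
orientation: [1.901, 1.834, 0.58]
ft_force: [-0.3, -0.0, -0.1]
width: 87.8
grasp_force: 0.0
```

Run:
```python
from geo import *
o=ctrl.get_obs(); print(o['t'],o['ee_pos'],o['qpos'],o['ft_force'])
print('rot err',np.degrees((R.from_matrix(Rt)*R.from_rotvec(o['orientation']).inv()).as_rotvec()))
d=cap('wrist','w1'); M=np.eye(4); M[:3,:3]=R.from_rotvec(o['orientation']).as_matrix(); M[:3,3]=o['ee_pos']
E=M@np.array(d['tool_from_camera']); np.save('pics/w1E.npy',E)
print('pred hub',proj(d,hub,E),'knob top',proj(d,knob(a0,31),E),'knob base',proj(d,knob(a0,0),E))
```

```text
1.5167 [ 427.38828016 -151.16174711  301.7536925 ] [-0.566891   -0.16064773  2.26442357  0.57110431  0.5683824  -0.94415438] [-0.26162885 -0.04952434 -0.08984173]
rot err [0.00842515 0.08937907 0.06501636]
pred hub (np.float64(289.6648205110106), np.float64(197.30922741271823)) knob top (np.float64(316.1371003485023), np.float64(249.00394591176627)) knob base (np.float64(316.19036036437984), np.float64(236.79394214565045))
```

View pics/w1.png

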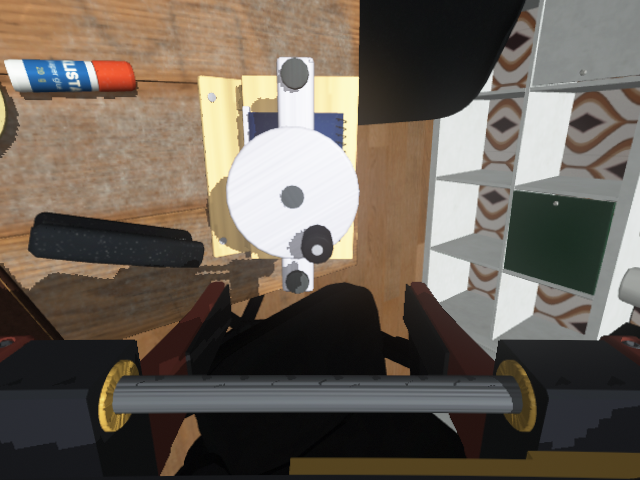

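The wrist view shows the hub at (292,197) and the knob's top at (317,250), both within about 2 px of the prediction, so the estimate holds. Next I'll approach to just above the knob.

Call:
{"api": "servo_tool", "payload": {"increments": [[1.9, -0.1, -2.6, 0, 0, 0, 1], [3.8, -0.1, -5.2, 0, 0, 0, 1], [3.8, -0.1, -5.2, 0, 0, 0, 1], [3.8, -0.1, -5.2, 0, 0, 0, 1]]}}

```text
t: 1.9
ee_pos: [465.2, -151.6, 248.4]
orientation: [1.903, 1.836, 0.58]
ft_force: [1.4, 0.0, 0.6]
width: 88.0
grasp_force: 0.0
```

```bash
cat > kin.py <<'E'
from geo import *
from scipy.optimize import least_squares
Ry=lambda a:R.from_euler('y',a).as_matrix(); RZ=lambda a:R.from_euler('z',a).as_matrix()
def fk(q,P):
    a1,d1,L1,a3,L2,Lt=P; M=RZ(q[0]); p=M@[a1,0,d1]
    M=M@Ry(q[1]); p=p+M@[0,0,L1]; M=M@Ry(q[2]); p=p+M@[a3,0,L2]; M=M@RZ(q[3])@Ry(q[4]); p=p+M@[0,0,Lt]; return p,M@RZ(q[5])
D=[([-1.24102588,.423775765,1.63061978,0,1.08860715,-.0189731537],[213.447581,-586.87603573,221.96991566],[-3.09258069,-.544789783,.000339]),
([-0.566891,-0.16064773,2.26442357,0.57110431,0.5683824,-0.94415438],[427.38828016,-151.16174711,301.7536925],[1.901,1.834,.58])]
E
python3 - <<'E'
from kin import *
o=ctrl.get_obs(); print(o['t'],o['ee_pos'],o['qpos'],o['ft_force'])
D.append((list(o['qpos']),list(o['ee_pos']),list(o['orientation'])))
open('kin.py','a').write(f"D.append({(o['qpos'].tolist(),o['ee_pos'].tolist(),o['orientation'].tolist())})\n")
for q,p,r in D: print(np.round(fk(q,[0]*6)[1].T@R.from_rotvec(r).as_matrix(),2).tolist())
s=least_squares(lambda P:np.concatenate([fk(q,P)[0]-p for q,p,r in D]),[0,300,400,0,400,250]); print(s.x,s.fun)
E
```

```text
1.9 [ 465.17068721 -151.62736109  248.42933663] [-0.50567013  0.00607596  2.26956624  0.72542018  0.40409998 -1.07817668] [1.41901941 0.0101939  0.63778581]
[[-0.0, -1.0, -0.0], [1.0, -0.0, 0.0], [-0.0, -0.0, 1.0]]
[[0.0, -1.0, 0.0], [1.0, 0.0, 0.0], [-0.0, 0.0, 1.0]]
[[0.0, -1.0, -0.0], [1.0, 0.0, 0.0], [-0.0, -0.0, 1.0]]
[-47.84627111 351.75231443 591.90255913  88.16159551 530.83291954
 347.68158438] [-11.37206503  -3.52469791  -3.2268349    0.016755    -0.99728972
   4.1382928   -1.13447531  -1.632139    -0.91145804]
```

```bash
cat >> kin.py <<'E'
def fkb(q,P):
    p,M=fk(q,P[:6]); return p+RZ(q[0])@[0,P[6],0], M@RZ(np.pi/2)
S=least_squares(lambda P:np.concatenate([fkb(q,P)[0]-p for q,p,r in D]),[0,300,400,0,400,250,10]); P=S.x
def ik(p,Rm,q0): 
    f=lambda q:np.r_[(fkb(q,P)[0]-p)/100,(Rm@fkb(q,P)[1].T-Rm.T.T@fkb(q,P)[1].T).ravel()*0,R.from_matrix(Rm@fkb(q,P)[1].T).as_rotvec()]
    s=least_squares(f,q0,bounds=([-3,-.9,.09,-1.31,.11,-2.54],[3,2.11,2.58,4.45,2.69,2.54])); return s.x,np.abs(s.fun).max()
E
python3 - <<'E'
from kin import *
print(P,S.fun)
tilt=lambda t:R.from_rotvec(np.radians(t)*w).as_matrix()@Rt   # + t: about w
alt=lambda t,s:R.from_rotvec(np.radians(t)*w).as_matrix()@Rt@RZ(s*np.pi/2)
for name,Rm in(('same',Rt),('alt+0',alt(0,1)),('alt-0',alt(0,-1)),('alt+ t20',alt(20,1)),('alt- t20',alt(20,-1))):
    print(name,'z',Rm[:,2])
    q=np.array(D[-1][0])+([0,0,0,0,0,np.pi/2*(name[3]+'1'=='+1')-np.pi/2*(name[3]+'1'=='-1')] if name!='same' else 0); q[5]=np.clip(q[5],-2.5,2.5)
    for k in range(0,13,1):
        a=a0-k*np.pi/6; q,e=ik(knob(a,4,30*k/12)+u,Rm,q); 
        if k%2==0: print(k*30,np.round(q,2),round(e,3))
E
```

```text
[2.22825720e-03 3.12398178e+02 5.63098651e+02 7.74995061e+01
 4.84897866e+02 3.09642224e+02 1.19005564e+01] [-1.20110941e-04 -5.84543203e-05  1.52277435e-04 -6.79130608e-07
  4.72387069e-05 -1.95288334e-04  5.34239730e-05  7.68200533e-05
  4.30108051e-05]
same z [ 0.57323059 -0.02001765 -0.81915   ]
0 [-0.47  0.11  2.26  0.9   0.32 -1.24] 0.0
60 [-0.52  0.14  2.33  1.16  0.29 -1.55] 0.0
120 [-0.44  0.14  2.39  1.42  0.23 -1.75] 0.0
180 [-0.31  0.14  2.37  1.33  0.16 -1.56] 0.0
240 [-0.28  0.14  2.3   0.91  0.18 -1.11] 0.0
300 [-0.35  0.16  2.24  0.87  0.24 -1.12] 0.0
360 [-0.45  0.19  2.25  1.07  0.27 -1.41] 0.0
alt+0 z [ 0.57323059 -0.02001765 -0.81915   ]
0 [-0.47  0.11  2.26  0.9   0.32  0.33] 0.0
60 [-0.52  0.14  2.33  1.16  0.29  0.02] 0.0
120 [-0.44  0.14  2.39  1.42  0.23 -0.18] 0.0
180 [-0.31  0.14  2.37  1.33  0.16  0.01] 0.0
240 [-0.28  0.14  2.3   0.91  0.18  0.46] 0.0
300 [-0.35  0.16  2.24  0.87  0.24  0.45] 0.0
360 [-0.45  0.19  2.25  1.07  0.27  0.17] 0.0
alt-0 z [ 0.57323059 -0.02001765 -0.81915   ]
0 [-0.44  0.11  2.24  0.66  0.31 -2.54] 0.039
60 [-0.44  0.12  2.3   
[... 299 characters left out ...]
 -0.96592512]
0 [-0.38  0.17  2.05  0.14  0.68  1.13] 0.0
60 [-0.41  0.17  2.12  0.16  0.61  1.08] 0.0
120 [-0.34  0.17  2.18  0.15  0.55  1.15] 0.0
180 [-0.25  0.17  2.16  0.1   0.56  1.28] 0.0
240 [-0.23  0.19  2.08  0.08  0.62  1.32] 0.0
300 [-0.29  0.21  2.02  0.11  0.66  1.24] 0.0
360 [-0.37  0.23  2.03  0.14  0.63  1.14] 0.0
alt- t20 z [ 0.25866542 -0.0090328  -0.96592512]
0 [-0.38  0.17  2.05  0.14  0.68 -2.01] 0.0
60 [-0.41  0.17  2.12  0.16  0.61 -2.06] 0.0
120 [-0.34  0.17  2.18  0.15  0.55 -2.  ] 0.0
180 [-0.25  0.17  2.16  0.1   0.56 -1.86] 0.0
240 [-0.23  0.19  2.08  0.08  0.62 -1.82] 0.0
300 [-0.29  0.21  2.02  0.11  0.66 -1.9 ] 0.0
360 [-0.37  0.23  2.03  0.14  0.63 -2.01] 0.0
```

```bash
cat >> geo.py <<'E'
Rg=R.from_rotvec(np.radians(15)*w).as_matrix()@Rt@R.from_euler('z',np.pi/2).as_matrix()
E
python3 - <<'E'
from kin import *
o=ctrl.get_obs(); p=o['ee_pos']
print('rot',(R.from_matrix(Rg)*R.from_rotvec(o['orientation']).inv()).as_rotvec(degrees=True))
for h in(45,6): print(h,(knob(a0,h)+u-p)/10, ik(knob(a0,h)+u,Rg,o['qpos']+[0,0,0,0,0,1.5])[0].round(2))
E
```

```text
rot [ 41.91060303  10.3285327  -80.00714848]
45 [ 0.07721723 -0.01238031  0.05011329] [-0.42  0.05  2.11  0.21  0.66  1.04]
6 [ 2.31281653 -0.09044916 -3.14457171] [-0.4   0.14  2.1   0.22  0.58  1.04]
```

Call:
{"api": "servo_tool", "payload": {"increments": [[0.1, 0, 0.1, 41.9, 10.3, -80, 1], [0.1, 0, 0.1, 41.9, 10.3, -80, 1], [0.1, 0, 0.1, 41.9, 10.3, -80, 1], [0.1, 0, 0.1, 41.9, 10.3, -80, 1], [0.1, 0, 0.1, 41.9, 10.3, -80, 1], [0.1, 0, 0.1, 41.9, 10.3, -80, 1], [0.1, 0, 0.1, 41.9, 10.3, -80, 1], [0.1, 0, 0.1, 41.9, 10.3, -80, 1], [0.1, 0, 0.1, 41.9, 10.3, -80, 1], [0.1, 0, 0.1, 41.9, 10.3, -80, 1], [0.1, 0, 0.1, 41.9, 10.3, -80, 1], [0.1, 0, 0.1, 41.9, 10.3, -80, 1], [0.1, 0, 0.1, 41.9, 10.3, -80, 1], [0.1, 0, 0.1, 41.9, 10.3, -80, 1], [0.1, 0, 0.1, 41.9, 10.3, -80, 1]]}}

```text
t: 3.15
ee_pos: [466.7, -152.9, 253.2]
orientation: [3.081, -0.058, 0.545]
ft_force: [1.2, 0.4, -0.3]
width: 87.6
grasp_force: 0.0
```

Run:
```python
from kin import *
o=ctrl.get_obs(); p=o['ee_pos']; print(p,o['qpos'].round(2))
print('rot err',(R.from_matrix(Rg)*R.from_rotvec(o['orientation']).inv()).as_rotvec(degrees=True),(knob(a0,6)+u-p)/10)
d=cap('wrist','w2'); M=np.eye(4); M[:3,:3]=R.from_rotvec(o['orientation']).as_matrix(); M[:3,3]=p
E=M@np.array(d['tool_from_camera']); print('pred hub',proj(d,hub,E),'knob top',proj(d,knob(a0,31),E),'TCP line',proj(d,p,E))
```

```text
[ 466.67456524 -152.85265272  253.16482478] [-0.42  0.05  2.1   0.2   0.67  1.05]
rot err [0.31684693 0.06747227 0.209024  ] [ 2.16242873  0.03208    -3.61812052]
pred hub (np.float64(264.80062078878973), np.float64(281.7135324493445)) knob top (np.float64(312.9304717913136), np.float64(287.5312976365184)) TCP line (np.float64(314.87751256992806), np.float64(302.8713864921279))
```

View pics/w2.png

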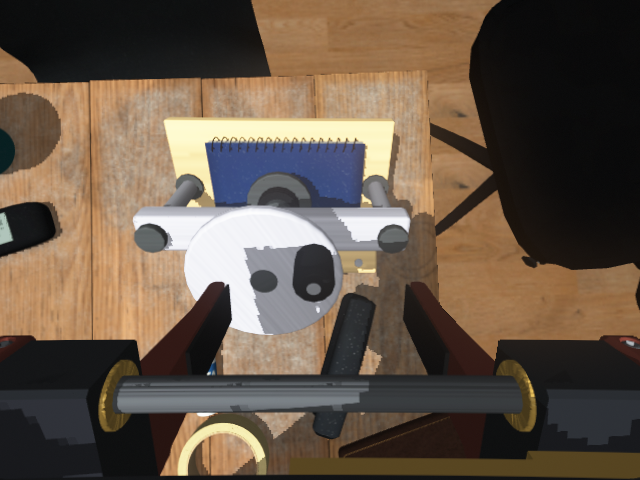

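The wrist view shows the knob's top at (313,289) and hub at (264,281), matching the prediction, and the fingers straddle it. Next I'll descend and grip.

Call:
{"api": "servo_tool", "payload": {"increments": [[0.5, 0, -0.9, 0, 0, 0, 1], [1.1, 0, -1.8, 0, 0, 0, 1], [1.6, 0, -2.7, 0, 0, 0, 1], [2.2, 0, -3.6, 0, 0, 0, 1], [2.2, 0, -3.6, 0, 0, 0, 1], [2.2, 0, -3.6, 0, 0, 0, 1]]}}

```text
t: 3.7
ee_pos: [488.6, -151.2, 213.7]
orientation: [3.085, -0.05, 0.539]
ft_force: [-4.8, -0.4, 7.3]
width: 87.8
grasp_force: 4.6
```

Run:
```python
from kin import *
o=ctrl.get_obs(); p=o['ee_pos']; print(p,o['ft_force'],o['moment'])
v=p-hub; print('h',v@ax,'u',v@u,'w',v@w, 'target',knob(a0,6)+u)
d=ld('w2'); M=np.eye(4); M[:3,:3]=Rg; M[:3,3]=[466.7,-152.9,253.2]; E=M@np.array(d['tool_from_camera'])
for sp in(15,20,25,30,35,40): print(sp,np.round(proj(d,bed+(sp+8)*ax+30*u,E),1),np.round(proj(d,bed+11*ax+52*u,E),1))
```

```text
[ 488.64931328 -151.15846025  213.67366138] [-4.76870949 -0.43458855  7.26393921] [0.18277175 0.43942178 0.19582722]
h 3.1152494318580337 u 19.913203268219817 w -30.570166013796236 target [ 488.2988525  -152.53185269  216.98361957]
15 [280.4 167.8] [280.2 140.1]
20 [279.9 169.7] [280.2 140.1]
25 [279.4 171.8] [280.2 140.1]
30 [278.9 173.8] [280.2 140.1]
35 [278.4 176. ] [280.2 140.1]
40 [277.8 178.1] [280.2 140.1]
```

Call:
{"api": "servo_tool", "payload": {"increments": [[-0.2, -0.1, 0.35, 0, 0, 0, 1], [-0.2, -0.1, 0.35, 0, 0, 0, -1], [-0.2, -0.1, 0.35, 0, 0, 0, -1], [-0.2, -0.1, 0.35, 0, 0, 0, -1], [-0.2, -0.1, 0.35, 0, 0, 0, -1], [-0.2, -0.1, 0.35, 0, 0, 0, -1], [-0.2, -0.1, 0.35, 0, 0, 0, -1], [-0.2, -0.1, 0.35, 0, 0, 0, -1], [-0.2, -0.1, 0.35, 0, 0, 0, -1], [-0.2, -0.1, 0.35, 0, 0, 0, -1]]}}

```text
t: 4.53
ee_pos: [486.6, -152.4, 218.2]
orientation: [3.084, -0.052, 0.542]
ft_force: [0.4, -0.1, 0.3]
width: 31.6
grasp_force: 0.0
```

```bash
cat > st.py <<'E'
from kin import *
def st():
    o=ctrl.get_obs(); p=o['ee_pos']; v=p-hub; f=o['ft_force']; a=np.arctan2(v@w,v@u)
    t=-np.sin(a)*u+np.cos(a)*w; r=np.cos(a)*u+np.sin(a)*w
    print(f"t {o['t']:.2f} p {p.round(1)} h {v@ax:.1f} rad {np.hypot(v@u,v@w):.1f} ang {np.degrees(a):.1f} F ax {f@ax:.1f} resist {f@t:.1f} radial {f@r:.1f} width {o['width']:.1f} grip {o['grasp_force']:.1f} q {o['qpos'].round(2)}")
    return o,a
E
python3 - <<'E'
from st import *
o,a=st(); p=o['ee_pos']; v=p-hub; h=v@ax; rad=np.hypot(v@u,v@w)
for k in range(1,10):
    b=a-np.radians(10*k); q=hub+(h-30*k/36)*ax+38*(np.cos(b)*u+np.sin(b)*w); print(((q-p)/10).round(2).tolist(),end=',')
E
```

```text
t 4.53 p [ 486.6 -152.4  218.2] h 7.9 rad 38.1 ang -56.7 F ax 0.0 resist 0.4 radial 0.4 width 31.6 grip 0.0 q [-0.4   0.13  2.1   0.21  0.59  1.05]
[-0.44, -0.29, -0.41],[-0.92, -0.48, -0.83],[-1.41, -0.56, -1.28],[-1.9, -0.52, -1.73],[-2.38, -0.37, -2.17],[-2.83, -0.11, -2.59],[-3.23, 0.25, -2.98],[-3.57, 0.7, -3.33],[-3.84, 1.23, -3.63],
```

Call:
{"api": "servo_tool", "payload": {"increments": [[0, 0, 0, 0, 0, 0, -1], [0, 0, 0, 0, 0, 0, -1], [0, 0, 0, 0, 0, 0, -1], [0, 0, 0, 0, 0, 0, -1]]}}

```text
t: 4.87
ee_pos: [486.5, -151.9, 218.1]
orientation: [3.085, -0.052, 0.541]
ft_force: [0.7, 4.7, 0.9]
width: 23.2
grasp_force: 30.0
```

Run:
```python
from st import *
o,a=st()
```

```text
t 4.87 p [ 486.5 -151.9  218.1] h 7.9 rad 37.6 ang -56.6 F ax 0.4 resist 3.4 radial -3.4 width 23.2 grip 30.0 q [-0.4   0.13  2.1   0.21  0.59  1.05]
```

Call:
{"api": "servo_tool", "payload": {"increments": [[-0.2, -0.15, -0.2, 0, 0, 0, -1], [-0.44, -0.29, -0.41, 0, 0, 0, -1], [-0.68, -0.4, -0.62, 0, 0, 0, -1], [-0.92, -0.48, -0.83, 0, 0, 0, -1], [-1.16, -0.53, -1.05, 0, 0, 0, -1], [-1.41, -0.56, -1.28, 0, 0, 0, -1], [-1.66, -0.55, -1.5, 0, 0, 0, -1], [-1.9, -0.52, -1.73, 0, 0, 0, -1], [-2.14, -0.45, -1.95, 0, 0, 0, -1], [-2.38, -0.37, -2.17, 0, 0, 0, -1], [-2.61, -0.25, -2.38, 0, 0, 0, -1], [-2.83, -0.11, -2.59, 0, 0, 0, -1]]}}

```text
t: 5.87
ee_pos: [460.2, -152.9, 193.9]
orientation: [3.083, -0.052, 0.548]
ft_force: [3.6, 13.0, 13.9]
width: 23.1
grasp_force: 30.0
```

```bash
cat >> st.py <<'E'
def plan(c0,h0,a_from,degs,rad=38):
    "rows relative to commanded c0 (start commanded pt), absolute targets on circle"
    for g in degs:
        b=a_from-np.radians(g); q=hub+(h0-30*g/360)*ax+rad*(np.cos(b)*u+np.sin(b)*w); print(((q-c0)/10).round(2).tolist(),end=',')
    print()
E
python3 - <<'E'
from st import *
o,a=st()
c0=np.array([486.5,-152.4,218.2])+[-28.3,-1.1,-25.9]
v=c0-hub; print('cmd h,rad,ang',v@ax,np.hypot(v@u,v@w),np.degrees(np.arctan2(v@w,v@u)))
ac=np.arctan2(v@w,v@u); plan(c0,v@ax,ac,range(5,95,5))
E
```

```text
t 5.87 p [ 460.2 -152.9  193.9] h 3.2 rad 36.4 ang -113.8 F ax 9.5 resist 4.3 radial -16.3 width 23.1 grip 30.0 q [-0.43  0.14  2.17  0.27  0.51  0.97]
cmd h,rad,ang 3.0146204187054906 38.08191551396951 -116.8614430281162
[-0.2, 0.18, -0.2],[-0.4, 0.37, -0.39],[-0.58, 0.59, -0.57],[-0.74, 0.83, -0.74],[-0.88, 1.08, -0.9],[-1.01, 1.36, -1.04],[-1.11, 1.64, -1.17],[-1.19, 1.95, -1.29],[-1.26, 2.26, -1.39],[-1.29, 2.58, -1.48],[-1.31, 2.91, -1.55],[-1.3, 3.24, -1.6],[-1.27, 3.57, -1.64],[-1.21, 3.9, -1.65],[-1.13, 4.22, -1.66],[-1.03, 4.54, -1.65],[-0.9, 4.85, -1.62],[-0.76, 5.14, -1.57],
```

```bash
echo 'hub=hub+1.3*u+1.3*w' >> geo.py
python3 - <<'E'
from st import *
o,a=st()
c0=np.array([486.5,-152.4,218.2])+[-28.3,-1.1,-25.9]
v=c0-hub; print('cmd h,rad,ang',v@ax,np.hypot(v@u,v@w),np.degrees(np.arctan2(v@w,v@u)))
ac=np.arctan2(v@w,v@u); plan(c0,v@ax+.7,ac,range(0,95,5))
E
```

```text
t 5.87 p [ 460.2 -152.9  193.9] h 3.2 rad 38.1 ang -114.8 F ax 9.5 resist 4.0 radial -16.3 width 23.1 grip 30.0 q [-0.43  0.14  2.17  0.27  0.51  0.97]
cmd h,rad,ang 3.014620418705489 39.833145243019366 -117.68473413988345
[0.04, 0.16, 0.11],[-0.17, 0.34, -0.09],[-0.36, 0.53, -0.28],[-0.54, 0.75, -0.46],[-0.7, 0.99, -0.63],[-0.84, 1.25, -0.79],[-0.96, 1.53, -0.93],[-1.06, 1.82, -1.06],[-1.14, 2.13, -1.17],[-1.2, 2.44, -1.27],[-1.23, 2.76, -1.35],[-1.24, 3.09, -1.42],[-1.23, 3.42, -1.47],[-1.19, 3.75, -1.5],[-1.13, 4.08, -1.52],[-1.05, 4.4, -1.52],[-0.94, 4.72, -1.5],[-0.82, 5.02, -1.47],[-0.67, 5.32, -1.43],
```

Call:
{"api": "servo_tool", "payload": {"increments": [[-0.17, 0.34, -0.09, 0, 0, 0, -1], [-0.36, 0.53, -0.28, 0, 0, 0, -1], [-0.54, 0.75, -0.46, 0, 0, 0, -1], [-0.7, 0.99, -0.63, 0, 0, 0, -1], [-0.84, 1.25, -0.79, 0, 0, 0, -1], [-0.96, 1.53, -0.93, 0, 0, 0, -1], [-1.06, 1.82, -1.06, 0, 0, 0, -1], [-1.14, 2.13, -1.17, 0, 0, 0, -1], [-1.2, 2.44, -1.27, 0, 0, 0, -1], [-1.23, 2.76, -1.35, 0, 0, 0, -1], [-1.24, 3.09, -1.42, 0, 0, 0, -1], [-1.23, 3.42, -1.47, 0, 0, 0, -1]]}}

```text
t: 6.87
ee_pos: [446.6, -120.3, 177.6]
orientation: [3.081, -0.052, 0.544]
ft_force: [2.8, -6.1, -4.8]
width: 23.2
grasp_force: 30.0
```

Run:
```python
from st import *
o,a=st()
c0=np.array([458.2,-153.5,192.3])+[-12.3,34.2,-14.7]
v=c0-hub; print('cmd h,rad,ang',v@ax,np.hypot(v@u,v@w),np.degrees(np.arctan2(v@w,v@u)))
ac=np.arctan2(v@w,v@u); plan(c0,v@ax,ac,range(0,95,5))
```

```text
t 6.87 p [ 446.6 -120.3  177.6] h -1.7 rad 37.5 ang -176.2 F ax -5.6 resist 6.0 radial 0.6 width 23.2 grip 30.0 q [-0.36  0.14  2.23  0.24  0.45  1.05]
cmd h,rad,ang -1.2915445738898113 38.01598472404908 -177.70393233202134
[0.0, 0.0, 0.0],[0.04, 0.33, -0.03],[0.1, 0.66, -0.05],[0.18, 0.98, -0.05],[0.29, 1.3, -0.03],[0.42, 1.61, -0.0],[0.57, 1.9, 0.04],[0.74, 2.18, 0.11],[0.93, 2.45, 0.18],[1.13, 2.69, 0.27],[1.36, 2.92, 0.37],[1.6, 3.12, 0.48],[1.85, 3.3, 0.6],[2.12, 3.46, 0.74],[2.39, 3.59, 0.87],[2.67, 3.69, 1.02],[2.96, 3.76, 1.17],[3.26, 3.81, 1.32],[3.55, 3.83, 1.48],
```

Call:
{"api": "servo_tool", "payload": {"increments": [[0.05, 0.33, -0.06, 0, 0, 0, -1], [0.12, 0.66, -0.08, 0, 0, 0, -1], [0.2, 0.98, -0.08, 0, 0, 0, -1], [0.31, 1.3, -0.06, 0, 0, 0, -1], [0.44, 1.61, -0.03, 0, 0, 0, -1], [0.59, 1.9, 0.01, 0, 0, 0, -1], [0.76, 2.18, 0.08, 0, 0, 0, -1], [0.95, 2.45, 0.15, 0, 0, 0, -1], [1.15, 2.69, 0.24, 0, 0, 0, -1], [1.38, 2.92, 0.34, 0, 0, 0, -1], [1.62, 3.12, 0.45, 0, 0, 0, -1], [1.62, 3.12, 0.45, 0, 0, 0, -1]]}}

```text
t: 7.87
ee_pos: [462.3, -88.1, 181.9]
orientation: [3.083, -0.051, 0.541]
ft_force: [2.0, -3.3, -3.1]
width: 23.5
grasp_force: 30.0
```

Run:
```python
from st import *
o,a=st()
c0=np.array([445.9,-119.3,177.6])+[16.2,31.2,4.5]
v=c0-hub; print('cmd h,rad,ang',v@ax,np.hypot(v@u,v@w),np.degrees(np.arctan2(v@w,v@u)))
ac=np.arctan2(v@w,v@u); plan(c0,v@ax,ac,range(0,95,5))
```

```text
t 7.87 p [462.3 -88.1 181.9] h -6.6 rad 38.0 ang 127.3 F ax -3.8 resist 2.0 radial -2.5 width 23.5 grip 30.0 q [-0.26  0.14  2.22  0.17  0.45  1.21]
cmd h,rad,ang -6.267154357447 38.000280887284156 127.3121718162762
[0.0, -0.0, 0.0],[0.25, 0.18, 0.12],[0.52, 0.34, 0.25],[0.79, 0.47, 0.39],[1.08, 0.57, 0.54],[1.37, 0.64, 0.69],[1.66, 0.69, 0.84],[1.95, 0.71, 0.99],[2.25, 0.7, 1.15],[2.54, 0.66, 1.31],[2.83, 0.59, 1.46],[3.11, 0.49, 1.61],[3.39, 0.37, 1.75],[3.65, 0.22, 1.89],[3.91, 0.04, 2.02],[4.15, -0.16, 2.14],[4.37, -0.38, 2.25],[4.58, -0.62, 2.35],[4.76, -0.89, 2.44],
```

Run:
```python
from h import *
cap('scene','s1'); cap('top','t1')
a=cv2.imread('pics/t1.png')[150:270,310:440]; b=cv2.imread('pics/s1.png')[170:320,235:405]
a=cv2.resize(a,(390,360),interpolation=cv2.INTER_CUBIC); b=cv2.resize(b,(408,360),interpolation=cv2.INTER_CUBIC)
cv2.imwrite('pics/c1.png',np.hstack([a,b]))
```

```text
(no output)
```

View pics/c1.png

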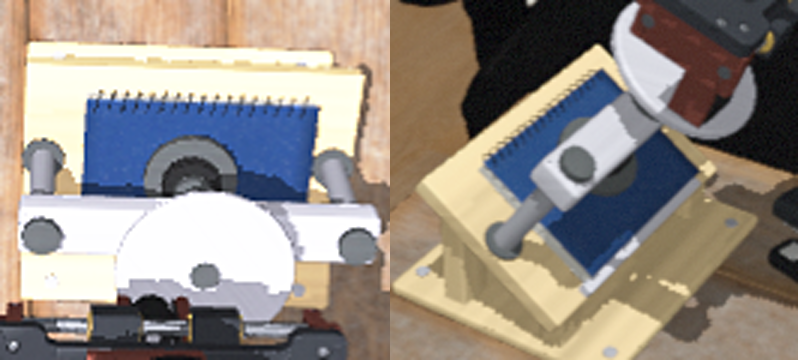

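The top view shows the pad's far edge at about (373,195), up from 199 before. That puts the pad roughly 2–4 mm above the cover, with the notebook unmoved. I'll continue in small, force-monitored steps.

Call:
{"api": "servo_tool", "payload": {"increments": [[0.22, 0.14, 0.08, 0, 0, 0, -1], [0.43, 0.28, 0.18, 0, 0, 0, -1], [0.65, 0.39, 0.29, 0, 0, 0, -1], [0.87, 0.49, 0.4, 0, 0, 0, -1]]}}

```text
t: 8.3
ee_pos: [470.1, -83.3, 185.7]
orientation: [3.084, -0.052, 0.539]
ft_force: [-2.3, -7.3, -3.3]
width: 23.1
grasp_force: 30.0
```

Run:
```python
from st import *
o,a=st()
c0=np.array([462.1,-88.1,182.1])+[8.7,4.9,4.0]
v=c0-hub; print('cmd h,rad,ang',v@ax,np.hypot(v@u,v@w),np.degrees(np.arctan2(v@w,v@u)))
ac=np.arctan2(v@w,v@u); plan(c0,v@ax,ac,range(4,132,4))
```

```text
t 8.30 p [470.1 -83.3 185.7] h -7.8 rad 38.2 ang 112.4 F ax -1.5 resist 6.2 radial -5.4 width 23.1 grip 30.0 q [-0.24  0.14  2.2   0.15  0.47  1.24]
cmd h,rad,ang -7.8795739940718175 38.00171149367822 111.22473669573637
[0.23, 0.08, 0.12],[0.46, 0.14, 0.24],[0.69, 0.18, 0.36],[0.93, 0.21, 0.48],[1.16, 0.22, 0.61],[1.4, 0.2, 0.73],[1.64, 0.17, 0.86],[1.87, 0.13, 0.98],[2.1, 0.06, 1.1],[2.32, -0.03, 1.22],[2.54, -0.13, 1.33],[2.75, -0.25, 1.44],[2.96, -0.38, 1.55],[3.15, -0.53, 1.65],[3.34, -0.7, 1.74],[3.52, -0.88, 1.83],[3.69, -1.07, 1.91],[3.84, -1.27, 1.99],[3.98, -1.49, 2.05],[4.11, -1.72, 2.11],[4.23, -1.95, 2.15],[4.33, -2.2, 2.19],[4.42, -2.45, 2.22],[4.5, -2.7, 2.24],[4.56, -2.96, 2.24],[4.6, -3.23, 2.24],[4.63, -3.49, 2.23],[4.65, -3.76, 2.2],[4.65, -4.02, 2.17],[4.63, -4.29, 2.12],[4.6, -4.55, 2.07],[4.55, -4.8, 2.0],
```

Call:
{"api": "servo_tool", "payload": {"increments": [[0.23, 0.08, 0.12, 0, 0, 0, -1], [0.46, 0.14, 0.24, 0, 0, 0, -1], [0.69, 0.18, 0.36, 0, 0, 0, -1], [0.93, 0.21, 0.48, 0, 0, 0, -1]]}}

```text
t: 8.63
ee_pos: [478.6, -80.9, 190.0]
orientation: [3.085, -0.052, 0.536]
ft_force: [-4.2, -4.8, -1.5]
width: 23.3
grasp_force: 30.0
```

```bash
python3 -c "
from st import *
st()"
```

```text
t 8.63 p [478.6 -80.9 190. ] h -9.1 rad 38.4 ang 97.8 F ax 1.1 resist 4.8 radial -4.4 width 23.3 grip 30.0 q [-0.23  0.14  2.18  0.14  0.48  1.26]
```

Call:
{"api": "servo_tool", "payload": {"increments": [[0.23, 0.01, 0.13, 0, 0, 0, -1], [0.47, -0.01, 0.25, 0, 0, 0, -1], [0.71, -0.04, 0.38, 0, 0, 0, -1], [0.94, -0.08, 0.5, 0, 0, 0, -1]]}}

```text
t: 8.97
ee_pos: [488.5, -81.3, 195.2]
orientation: [3.086, -0.052, 0.538]
ft_force: [-5.2, 0.6, -1.2]
width: 23.2
grasp_force: 30.0
```

```bash
python3 -c "
from st import *
st()"
```

```text
t 8.97 p [488.5 -81.3 195.2] h -10.5 rad 38.4 ang 81.1 F ax 2.0 resist 5.0 radial -0.3 width 23.2 grip 30.0 q [-0.23  0.15  2.16  0.13  0.5   1.27]
```

Call:
{"api": "servo_tool", "payload": {"increments": [[0.23, -0.07, 0.12, 0, 0, 0, -1], [0.45, -0.16, 0.24, 0, 0, 0, -1], [0.67, -0.26, 0.35, 0, 0, 0, -1], [0.88, -0.38, 0.46, 0, 0, 0, -1]]}}

```text
t: 9.3
ee_pos: [498.6, -85.4, 200.6]
orientation: [3.084, -0.052, 0.542]
ft_force: [-3.7, 3.4, -1.3]
width: 23.4
grasp_force: 30.0
```

```bash
python3 -c "
from st import *
st()"
```

```text
t 9.30 p [498.6 -85.4 200.6] h -12.0 rad 38.4 ang 63.0 F ax 1.2 resist 5.0 radial 1.2 width 23.4 grip 30.0 q [-0.23  0.15  2.13  0.13  0.52  1.27]
```

Call:
{"api": "servo_tool", "payload": {"increments": [[0.21, -0.13, 0.11, 0, 0, 0, -1], [0.4, -0.28, 0.21, 0, 0, 0, -1], [0.59, -0.45, 0.3, 0, 0, 0, -1], [0.77, -0.63, 0.39, 0, 0, 0, -1]]}}

```text
t: 9.63
ee_pos: [506.6, -91.9, 204.7]
orientation: [3.084, -0.052, 0.543]
ft_force: [-3.4, 3.8, -1.4]
width: 23.1
grasp_force: 30.0
```

```bash
python3 -c "
from st import *
o,a=st(); cap('top','t2'); cap('scene','s2')"
```

```text
t 9.63 p [506.6 -91.9 204.7] h -13.4 rad 38.5 ang 46.5 F ax 0.9 resist 5.2 radial 0.1 width 23.1 grip 30.0 q [-0.24  0.16  2.11  0.13  0.53  1.26]
```

Call:
{"api": "servo_tool", "payload": {"increments": [[0.17, -0.19, 0.08, 0, 0, 0, -1], [0.32, -0.39, 0.16, 0, 0, 0, -1], [0.46, -0.61, 0.22, 0, 0, 0, -1], [0.59, -0.84, 0.28, 0, 0, 0, -1]]}}

```text
t: 10.07
ee_pos: [512.5, -100.4, 207.5]
orientation: [3.084, -0.052, 0.543]
ft_force: [-0.3, 4.8, -2.7]
width: 23.3
grasp_force: 30.0
```

Run:
```python
from st import *
o,a=st()
# pad far edge along image column in top images, sub-pixel: gray (low saturation) vs blue
for n in('top0','t1','t2'):
    d=ld(n); im=d['image'].astype(float); 
    for c in(369,372,375,378):
        s=cv2.GaussianBlur(im[:,:,2]-im[:,:,0],(1,3),0)[180:206,c]  # blue minus red
        j=[i for i in range(len(s)-1) if s[i]>30>=s[i+1]]; print(n,c,[round(180+i+(s[i]-30)/(s[i]-s[i+1]),2) for i in j])
```

```text
t 10.07 p [ 512.5 -100.4  207.5] h -14.6 rad 38.5 ang 30.7 F ax -2.0 resist 5.1 radial 0.8 width 23.3 grip 30.0 q [-0.26  0.17  2.1   0.14  0.54  1.24]
top0 369 [np.float64(199.77)]
top0 372 [np.float64(198.62)]
top0 375 [np.float64(198.53)]
top0 378 [np.float64(198.78)]
t1 369 [np.float64(195.73)]
t1 372 [np.float64(195.26)]
t1 375 [np.float64(195.34)]
t1 378 [np.float64(195.63)]
t2 369 [np.float64(194.0)]
t2 372 [np.float64(193.71)]
t2 375 [np.float64(193.91)]
t2 378 [np.float64(194.1)]
```

Call:
{"api": "servo_tool", "payload": {"increments": [[0.12, -0.23, 0.04, 0, 0, 0, -1], [0.22, -0.48, 0.08, 0, 0, 0, -1], [0.31, -0.73, 0.11, 0, 0, 0, -1], [0.39, -0.98, 0.13, 0, 0, 0, -1]]}}

```text
t: 10.4
ee_pos: [516.3, -110.4, 208.7]
orientation: [3.084, -0.052, 0.543]
ft_force: [-2.5, 4.2, 0.4]
width: 23.1
grasp_force: 30.0
```

```bash
cat >> st.py <<'E'
def edge(n):
    im=ld(n)['image'].astype(float); r=[]
    for c in range(370,379):
        s=cv2.GaussianBlur(im[:,:,2]-im[:,:,0],(1,3),0)[180:206,c]; i=[i for i in range(25) if s[i]>30>=s[i+1]][-1]; r.append(180+i+(s[i]-30)/(s[i]-s[i+1]))
    return np.mean(r)
E
python3 - <<'E'
from st import *
o,a=st(); cap('top','t3'); print([round(edge(n),2) for n in('top0','t1','t2','t3')])
E
```

```text
t 10.40 p [ 516.3 -110.4  208.7] h -16.0 rad 38.5 ang 14.8 F ax 1.8 resist 4.4 radial -0.8 width 23.1 grip 30.0 q [-0.28  0.17  2.08  0.15  0.55  1.21]
[np.float64(198.69), np.float64(195.36), np.float64(193.88), np.float64(193.27)]
```

Call:
{"api": "servo_tool", "payload": {"increments": [[0.06, -0.26, 0, 0, 0, 0, -1], [0.1, -0.53, 0, 0, 0, 0, -1], [0.13, -0.79, -0.01, 0, 0, 0, -1], [0.15, -1.06, -0.04, 0, 0, 0, -1]]}}

```text
t: 10.78
ee_pos: [517.7, -120.9, 208.4]
orientation: [3.084, -0.052, 0.543]
ft_force: [-2.2, 5.1, 1.9]
width: 23.2
grasp_force: 30.0
```

Run:
```python
from st import *
o,a=st(); cap('top','t4'); print(edge('t4'))
```

```text
t 10.78 p [ 517.7 -120.9  208.4] h -17.3 rad 38.5 ang -0.9 F ax 2.9 resist 5.0 radial -0.9 width 23.2 grip 30.0 q [-0.3   0.18  2.07  0.17  0.55  1.18]
193.26579321623942
```

Call:
{"api": "servo_tool", "payload": {"increments": [[0, -0.26, -0.03, 0, 0, 0, -1], [-0.02, -0.53, -0.08, 0, 0, 0, -1], [-0.05, -0.79, -0.13, 0, 0, 0, -1], [-0.1, -1.04, -0.2, 0, 0, 0, -1]]}}

```text
t: 11.17
ee_pos: [516.7, -131.2, 206.4]
orientation: [3.084, -0.052, 0.543]
ft_force: [-2.3, 5.7, 2.9]
width: 23.3
grasp_force: 30.0
```

Run:
```python
from st import *
o,a=st(); cap('top','t5'); print(edge('t5'))
c0=np.array([470.8,-83.2,186.1])+[45.5,-48,20.0]
v=c0-hub; print('cmd h,rad,ang',v@ax,np.hypot(v@u,v@w),np.degrees(np.arctan2(v@w,v@u)))
ac=np.arctan2(v@w,v@u); plan(c0,v@ax,ac,range(4,132,4))
```

```text
t 11.17 p [ 516.7 -131.2  206.4] h -18.5 rad 38.4 ang -16.5 F ax 3.8 resist 5.3 radial -2.0 width 23.3 grip 30.0 q [-0.33  0.19  2.07  0.18  0.55  1.14]
193.26688740464317
cmd h,rad,ang -18.53941322391896 37.951468785925925 -16.78373790965316
[-0.06, -0.25, -0.07],[-0.13, -0.49, -0.16],[-0.22, -0.73, -0.26],[-0.32, -0.95, -0.36],[-0.43, -1.17, -0.47],[-0.55, -1.37, -0.6],[-0.69, -1.56, -0.73],[-0.83, -1.73, -0.87],[-0.99, -1.9, -1.01],[-1.15, -2.04, -1.16],[-1.32, -2.18, -1.32],[-1.5, -2.29, -1.48],[-1.69, -2.39, -1.65],[-1.87, -2.47, -1.82],[-2.07, -2.53, -2.0],[-2.26, -2.58, -2.17],[-2.46, -2.6, -2.35],[-2.66, -2.61, -2.53],[-2.86, -2.6, -2.71],[-3.05, -2.57, -2.89],[-3.25, -2.53, -3.07],[-3.44, -2.46, -3.24],[-3.62, -2.38, -3.41],[-3.8, -2.28, -3.58],[-3.98, -2.16, -3.75],[-4.15, -2.03, -3.91],[-4.3, -1.88, -4.06],[-4.45, -1.71, -4.21],[-4.59, -1.53, -4.36],[-4.72, -1.34, -4.49],[-4.84, -1.14, -4.62],[-4.94, -0.92, -4.74],
```

The pad edge has stayed at row 193.27 since knob angle of about 14.5°, while the wheel kept descending and resistance started to rise. So contact was at about 14.5° and I'm now 31° past it. I'll turn another 59–60°.

Call:
{"api": "servo_tool", "payload": {"increments": [[-0.06, -0.25, -0.07, 0, 0, 0, -1], [-0.13, -0.49, -0.16, 0, 0, 0, -1], [-0.22, -0.73, -0.26, 0, 0, 0, -1], [-0.32, -0.95, -0.36, 0, 0, 0, -1], [-0.43, -1.17, -0.47, 0, 0, 0, -1], [-0.55, -1.37, -0.6, 0, 0, 0, -1], [-0.69, -1.56, -0.73, 0, 0, 0, -1], [-0.83, -1.73, -0.87, 0, 0, 0, -1], [-0.99, -1.9, -1.01, 0, 0, 0, -1], [-1.15, -2.04, -1.16, 0, 0, 0, -1], [-1.32, -2.18, -1.32, 0, 0, 0, -1], [-1.5, -2.29, -1.48, 0, 0, 0, -1], [-1.69, -2.39, -1.65, 0, 0, 0, -1], [-1.87, -2.47, -1.82, 0, 0, 0, -1], [-2.07, -2.53, -2, 0, 0, 0, -1], [-2.07, -2.53, -2, 0, 0, 0, -1]]}}

```text
t: 12.55
ee_pos: [496.6, -156.4, 187.1]
orientation: [3.083, -0.052, 0.545]
ft_force: [-1.3, 8.9, 7.6]
width: 23.1
grasp_force: 30.0
```

Run:
```python
from st import *
o,a=st(); cap('top','t6'); print(edge('t6')); print(ax*8)
```

```text
t 12.55 p [ 496.6 -156.4  187.1] h -23.3 rad 38.2 ang -74.8 F ax 7.1 resist 5.3 radial -7.7 width 23.1 grip 30.0 q [-0.4   0.21  2.11  0.25  0.51  1.01]
193.30378329396848
[-4.58584472  0.16014123  6.5532    ]
```

Call:
{"api": "servo_tool", "payload": {"increments": [[-0.06, 0.07, 0.05, 0, 0, 0, -1], [-0.06, 0.07, 0.05, 0, 0, 0, -0.4], [-0.06, 0.07, 0.05, 0, 0, 0, 0.3], [-0.06, 0.07, 0.05, 0, 0, 0, 1], [-0.06, 0.07, 0.05, 0, 0, 0, 1], [-0.06, 0.07, 0.05, 0, 0, 0, 1], [-0.06, 0.07, 0.05, 0, 0, 0, 1], [-0.06, 0.07, 0.05, 0, 0, 0, 1], [-0.06, 0.07, 0.05, 0, 0, 0, 1], [-0.06, 0.07, 0.05, 0, 0, 0, 1]]}}

```text
t: 13.43
ee_pos: [495.1, -155.8, 186.6]
orientation: [3.084, -0.052, 0.542]
ft_force: [0.6, 0.6, 0.0]
width: 76.6
grasp_force: 0.0
```

Call:
{"api": "servo_tool", "payload": {"increments": [[-0.6, 0, 0.8, 0, 0, 0, 1], [-1.4, 0, 2, 0, 0, 0, 1], [-2.8, 0.1, 4, 0, 0, 0, 1], [-4.2, 0.1, 6, 0, 0, 0, 1], [-5.6, 0.2, 8, 0, 0, 0, 1], [-7, 0.2, 10, 0, 0, 0, 1], [-7, 0.2, 10, 0, 0, 0, 1], [-7, 0.2, 10, 0, 0, 0, 1]]}}

```text
t: 14.1
ee_pos: [425.2, -154.1, 288.0]
orientation: [3.081, -0.052, 0.546]
ft_force: [0.7, -0.3, 0.2]
width: 87.8
grasp_force: 0.0
```

Run:
```python
from st import *
o,a=st(); cap('top','t7'); cap('scene','s7'); print(edge('t7'))
M=np.eye(4); M[:3,:3]=R.from_rotvec(o['orientation']).as_matrix(); M[:3,3]=o['ee_pos']
d=cap('wrist','w7'); E=M@np.array(d['tool_from_camera']); f=np.radians(-74.8); print('pred knob',proj(d,knob(f,31,31.2),E),'hub',proj(d,hub-31.2*ax,E))
cv2.imwrite('pics/c7.png',np.hstack([cv2.resize(cv2.imread('pics/'+n+'.png'),(400,300),interpolation=3) for n in('w7','s7')]))
```

```text
t 14.10 p [ 425.2 -154.1  288. ] h 100.3 rad 38.2 ang -75.8 F ax -0.3 resist 0.6 radial 0.4 width 87.8 grip 0.0 q [-0.47 -0.07  2.13  0.2   0.77  1.01]
193.1783575181047
pred knob (np.float64(314.49839646821204), np.float64(211.05915471502732)) hub (np.float64(270.69086269925185), np.float64(204.58416818407898))
```

View pics/c7.png

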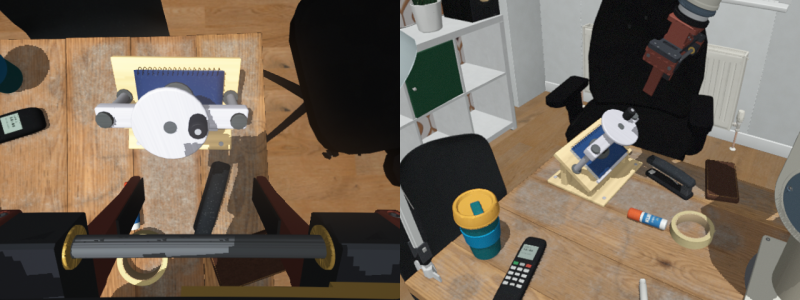

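The wrist view shows the knob's top at about (317,211) and hub at (272,205) in full-size pixels, matching the prediction. The wheel stayed where it was left, the notebook, glue stick and stapler are unmoved, and the arm is clear.

```bash
python3 -c "
from workcell import ctrl
print(ctrl.close_job())"
```

```text
the job is handed in; nothing more can be done
None
```

The handwheel was cranked clockwise until the pad met the notebook, then about 89° further (a quarter turn), and released; the last pictures show notebook, glue stick and stapler where they were, and the job is handed in.

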